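Slide the loaded vial rack into the bay and lay the retaining bar over it

TASK

Slide the rack that holds the two vials sideways along the bench, without lifting it, until it stands squarely inside the corner marks between the two forked supports. Then lay the long bar gently across the two supports, down in both forks and centred end to end, so that it bridges the vials. Leave the empty rack and the short bar where they are.

Things in the scene. Friction and masses are not known exactly. Their poses are not given: they have to be found in the camera images.
- bay (a point): Centre, on the bench top, of the middle black corner marks (136 mm along x by 60 along y inside). x runs from one fixed aluminium support to the other, y is the racks' sliding direction, z up. Supports: 92 mm tall, 16 (x) by 47 (y), centred 82 mm either way along x, so 148 mm is free between; black feet 62 wide, 8 high, on their outer sides to 112 mm. More marks 130 mm either way along y.
- saddles (a point): Point 92 mm above bay, level with the floors of the two forks on the supports and half-way between them; same axes. Each fork is a slot 31 mm wide (y), open upward and along x, between ears 14 mm high and 8 mm thick. The bar rests on the fork floors, its length along x; no end stops.
- rack_handle (a point): Loaded black rack on the bench, 116 mm long (x), 40 wide (y), walls 28 high, 0.3 kg with vials, at one side of the bay, its x roughly along the bay's. A handle block 28 mm long (x), 18 wide (y) rises in its middle to 76 mm above the bench; this point is in the handle, on the rack's centre, 58 mm above its underside. Vials stand loose in pockets 36 mm either way along x.
- vial_a_center (a point): Middle (35 mm up) of one glass vial with an aluminium cap, 28 mm in diameter and 70 mm tall, standing upright loose in a pocket of the loaded rack, 23 mm deep; its cap's top is 75 mm above the bench.
- vial_b_center (a point): Middle of the other, equal vial in the loaded rack.
- bar_center (a point): Centre of the long plain aluminium bar, 200 mm long (its x axis), 24 mm wide (y), 16 mm thick (z), about 0.2 kg, lying flat on the bench at the left or right of the racks.
- short_bar_center (a point): Centre of a short bar, 110 mm long, 24 mm wide, 16 mm thick, lying flat on the bench at the other side; too short for the supports. To be left alone.
- empty_rack_handle (a point): The same point on a second, equal rack with no vials, standing at the other side of the bay. To be left alone.
Not all that is in view belongs to the job. Leave any green look-alike of the part that bears vial_a_center alone. What is shaped like the part that bears rack_handle but green is not meant.

How it is judged:
On the way, in this order (a step that is already met when the one before it is completed fails the run):
1. the loaded rack stands inside the corner marks between the supports (x of rack_handle in the frame of bay between -0.012 and 0.012 m and y of rack_handle in the frame of bay between -0.012 and 0.012 m and angle between the x axis of rack_handle and the x axis of bay, either way round below 0.15 rad and height (world z) of rack_handle below 0.062 m and angle between rack_handle's own z axis and vertical below 0.06 rad and horizontal distance between each of vial_a_center, vial_b_center and rack_handle below 0.045 m and angle between each of vial_a_center, vial_b_center's own z axis and vertical below 0.2 rad and height (world z) of each of vial_a_center, vial_b_center below 0.046 m), for 0.2 s.
2. the long bar lies in both forks over the rack (all of step 1 and x of bar_center in the frame of saddles between -0.015 and 0.015 m and y of bar_center in the frame of saddles between -0.006 and 0.006 m and z of bar_center in the frame of saddles between 0.005 and 0.011 m and angle between the x axis of bar_center and the x axis of saddles, either way round below 0.06 rad and angle between the z axis of bar_center and the z axis of saddles, either way round below 0.04 rad), for 0.2 s.
At the end, for the whole second after the job is handed in: Loaded rack flat on the bench within 12 mm of the marks' centre along each bay axis and 0.15 rad in line, vials upright in it; long bar flat in both forks, within 15 mm of centre along, 6 mm across, 3 mm in height, 0.06 rad in line; both at rest (all of step 2 and linear speed of each of bar, rack below 0.02 m/s); the robot touches nothing.
It fails at once if the loaded rack is lifted (more than about 10 mm) off the bench (height (world z) of rack_handle above 0.068 m).
It fails at once if a vial tips over or leaves its pocket (angle between any of vial_a_center, vial_b_center's own z axis and vertical above 0.4 rad or horizontal distance between any of vial_a_center, vial_b_center and rack_handle above 0.055 m).
It fails at once if the long bar is dropped (it falls freely at more than 0.5 m/s) (linear speed of bar above 0.5 m/s and contact force between the fingers and bar below 0.1 N).
It fails at once if the empty rack is moved by more than 30 mm (distance of empty_rack_handle from where it was at the start of the episode above 0.03 m).
It fails at once if the short bar is moved by more than 30 mm (distance of short_bar_center from where it was at the start of the episode above 0.03 m).
It also fails if it takes over 54 s, if anything falls off the work surface, if the arm or the gripper's body presses on something with over 40 N, if the wrist force passes 120 N, or if a joint passes its speed limit or range.

ROBOT

A 7-joint arm with a two-finger parallel gripper is mounted at the origin on the work surface. World frame = base frame: x ahead of the robot, y to its left, z up, the work surface at z = 0. Lengths are in m, angles in rad, forces in N, time in s.
With the tool pointing down it reaches from about 0.4 to 0.85 m from the base axis. Payload 4.4 kg.
Tool frame: the origin (TCP) lies at the very end of the fingers, on their centre line; the grasp point (between the pads) lies bot.tcp_to_grasp behind it (bot.tcp_to_grasp is the distance from the TCP to the grasp point, in m); y points along the fingers, x is the direction in which the jaws open and shut, and the axes are right-handed (so a half turn about y gives the same grasp; the last joint's range is limited). The gripper opens to 94 mm and grips with 3 to 60 N. Pads are 16 mm wide; open, the fingers measure 119 mm over their backs; the gripper's body (75 mm by 177 mm) begins 78 mm behind the grasp point.
Start: joints at [-1.268, 0.628, 0.038, 1.517, -0.027, 0.996, -0.02], TCP at [0.234, 0.606, 0.205] pointing down, gripper open.
Joint ranges: [-3.06, 3.06], [-0.37, 2.12], [-1.25, 1.32], [0.18, 2.47], [-1.1, 4.24], [0.23, 1.98], [-2.94, 2.94]. Speed limits (rad/s): [2.57, 2.57, 3.14, 3.14, 3.14, 3.14, 3.14].

INTERFACE

Orientations are given as a unit quaternion [w, x, y, z].
In Python, from cell import bot gives the robot as it stands.
- The arm moves only by the shell command python3 -m creep 'ROWS' [FORCE]. ROWS is JSON, a list of rows, each a list of 3 entries, a list of its own where there are three numbers: the shift along the tool's x, y, z each as a share of 0.15 m, from -1 to 1, then the turn, a rotation vector about the tool's x, y, z each as a share of 360 degrees, from -1 to 1, then the opening, from -1 (shut) to 1 (fully open). A call has exactly 8 rows; each row shifts and turns the pose as measured when the row begins, along the tool's axes as they then stand; what a row does not reach is not made up. A row lasts 1/8 s, in which the tool goes at most 62.5 mm and 10.7 degrees, less where a joint would pass 70% of its speed; a pose out of reach is approached as far as the arm can. A call with a number of a shift or a turn outside -1 to 1 is refused whole. A call with a gripper value outside its range is refused whole. The fingers move at their own pace and stop on an object; FORCE is the grip in N (left out, the last holds). Time passes only in rows, so rows that do not move let the fingers close, or fill a call up. It gives the time, the measured TCP pose, the force and the opening at its end, in the units of the state.
- bot.read_state(): the state, without advancing time (a new reading comes with each control period).
- bot.camera(name): name is "side" or "top" or "wrist"; returns the picture (420x560x3 uint8, red, green, blue); there is no depth.
- bot.camera_info(name): a dict with "intrinsics" (3x3 intrinsics, pixels), "position" and "orientation" of the camera in the world. Camera axes: x right, y down, z forward; pixel columns grow to the right and rows downward; lengths in m; the calibration is good to about 2 mm. The wrist camera is an equidistant fisheye: a pixel r from the principal point sees the ray r / f radians off the axis. A picture is of the moment at which its call begins: read the wrist's pose just before it. camera_info takes no time and is no camera call; for the wrist camera it gives the pose at the moment of the call.
- bot.job_done(): hands the job in, once; it reports no verdict.
The state is a dict: "time_s": time; "q": joint angles; "joint_velocities": joint speeds; "joint_torque": joint torques, N m; "eef_pos": TCP position; "ee_rot": TCP orientation; "wrist_force": force on the tool from outside, world axes, zero at the start; "ft_torque": the same for the moment, N m; "opening": opening from 0.0 (shut) to 1.0 (fully open).
Only numpy, scipy, OpenCV 4.12 (cv2) and the standard library are available. Lean on these libraries where they do the work, as an engineer would, in place of code of your own. Each camera call takes 0.05 s, during which the arm holds its last target.

## Working session

There is one attempt and no reset: what is moved stays moved. The work goes in short steps, Python scripts to look and compute and a shell command to move; the robot and the scene stay as the last step left them, time stands still between calls to the robot, and variables do not carry over. Pictures are saved under pics/ and viewed, and the job is handed in when it is done.

```bash
ls; mkdir -p pics
python3 - <<'E'
from cell import bot
import cv2
s=bot.read_state();print({k:(s[k]) for k in('time_s','eef_pos','ee_rot','opening','wrist_force')}, bot.tcp_to_grasp)
for n in('side','top','wrist'):
    i=bot.camera_info(n);print(n,i)
    cv2.imwrite(f'pics/{n}0.png',bot.camera(n)[:,:,::-1])
E
```

```text
pics
{'time_s': 0.0, 'eef_pos': array([0.23405547, 0.6057046 , 0.20456682]), 'ee_rot': array([-0.58282206,  0.58357126,  0.39930885, -0.40039414]), 'opening': 1.0019356744008878, 'wrist_force': array([ 1.05650583,  0.01241145, -0.00668821])} 0.0188
side {'intrinsics': array([[430.8745916 ,   0.        , 282.53744582],
       [  0.        , 430.8745916 , 207.55361511],
       [  0.        ,   0.        ,   1.        ]]), 'position': array([0.08431903, 0.50628502, 0.6506899 ]), 'orientation': array([ 0.14453855, -0.3206189 ,  0.84693323, -0.39876841])}
top {'intrinsics': array([[430.40113538,   0.        , 277.99151011],
       [  0.        , 430.40113538, 210.79912424],
       [  0.        ,   0.        ,   1.        ]]), 'position': array([0.39995796, 0.01839523, 0.91630825]), 'orientation': array([-0.02749094,  0.71131178, -0.69995935,  0.05776427])}
wrist {'intrinsics': array([[325.1922621 ,   0.        , 276.96919067],
       [  0.        , 325.1922621 , 208.45892895],
       [  0.        ,   0.        ,   1.        ]]), 'position': array([0.15436871, 0.63616921, 0.38504084]), 'orientation': array([0.12035254, 0.81587554, 0.55952578, 0.08242132])}
```

View pics/side0.png

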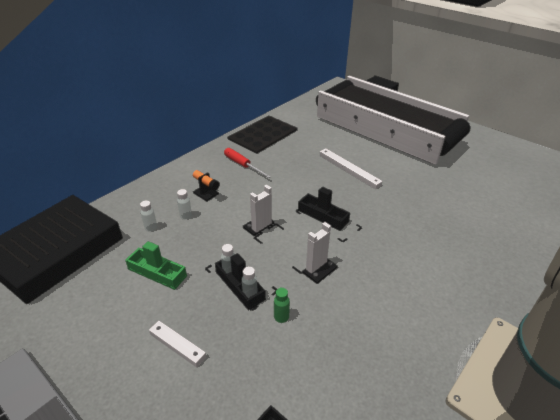

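View pics/top0.png

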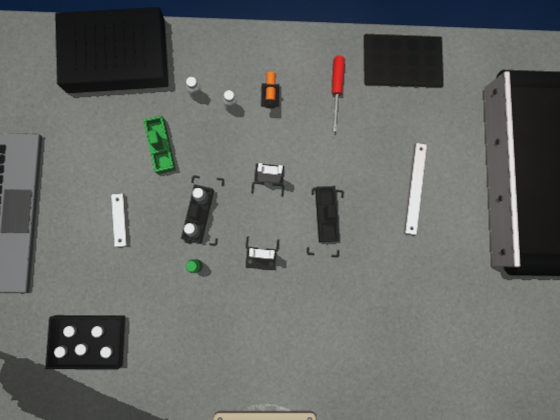

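View pics/wrist0.png

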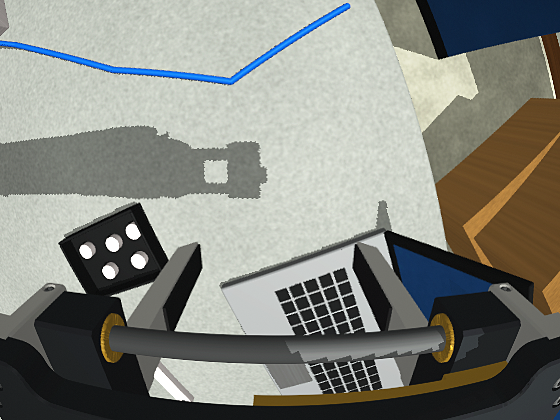

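Top view: the loaded rack with two vials is at (198,213), the bay is at (265,215) between the supports at (269,172) and (262,256), and the empty rack is at (327,214). The long bar is at (416,190) and the short bar at (119,220). Look-alikes:
- green rack at (159,145)
- green vial at (193,266)
- stray vials at (191,84) and (229,97)
- vials in the tray at (85,340)

I choose the black rack at (198,213) and the long bar at (416,190). Next I'll check both in close crops.

Run:
```python
import cv2
t=cv2.imread('pics/top0.png');s=cv2.imread('pics/side0.png')
def c(im,x0,y0,x1,y1,f,n): cv2.imwrite('pics/'+n,cv2.resize(im[y0:y1,x0:x1],None,fx=f,fy=f,interpolation=cv2.INTER_CUBIC))
c(t,170,150,350,280,4.4,'ct.png')
c(s,190,170,380,310,4.2,'cs.png')
c(t,380,130,450,250,5,'cb.png')
c(s,300,135,400,200,7,'cbs.png')
```

```text
(no output)
```

View pics/ct.png

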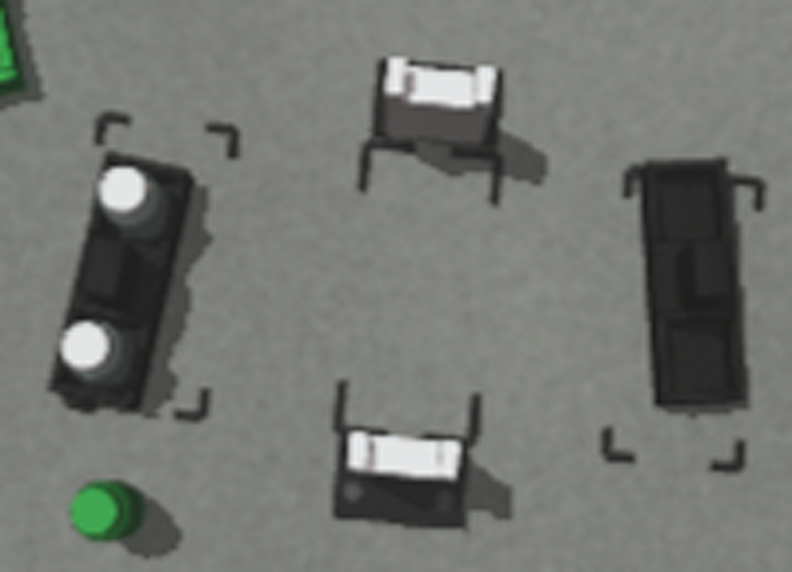

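View pics/cs.png

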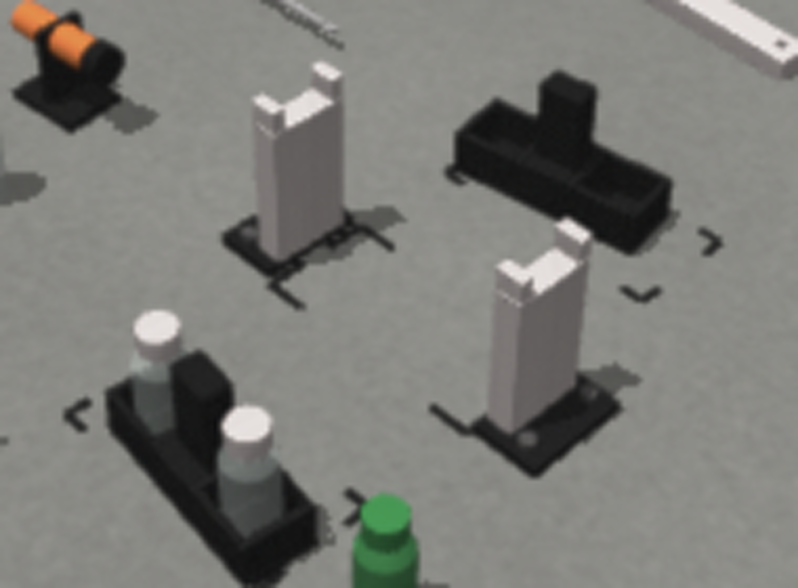

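View pics/cb.png

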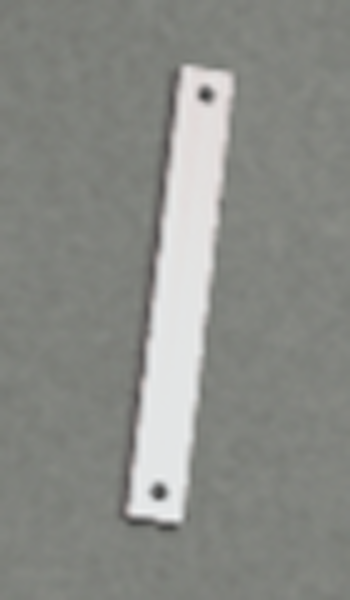

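View pics/cbs.png

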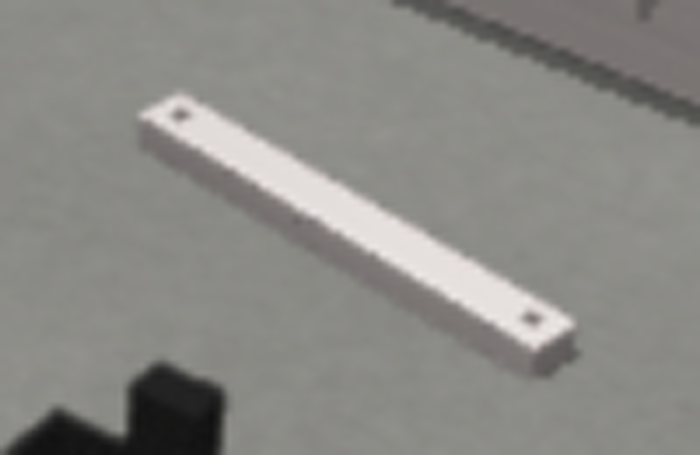

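```bash
cat > h.py <<'E'
import numpy as np, cv2
from scipy.spatial.transform import Rotation as R
def rot(q): return R.from_quat(np.r_[q[1:],q[0]])
def ray(info,uv,fish=False):
    K=info['intrinsics'];x=np.array([(uv[0]-K[0,2])/K[0,0],(uv[1]-K[1,2])/K[1,1]])
    if fish:
        r=np.hypot(*x);d=np.r_[x*(np.sin(r)/max(r,1e-9)),np.cos(r)]
    else: d=np.r_[x,1]
    return rot(info['orientation']).apply(d/np.linalg.norm(d))
def onz(info,uv,z,fish=False):
    d=ray(info,uv,fish);p=info['position'];return p+d*(z-p[2])/d[2]
def tri(obs):
    A=0;b=0
    for i,uv,f in obs:
        d=ray(i,uv,f);M=np.eye(3)-np.outer(d,d);A=A+M;b=b+M@i['position']
    return np.linalg.solve(A,b)
def proj(info,P,fish=False):
    c=rot(info['orientation']).inv().apply(np.asarray(P)-info['position']);K=info['intrinsics']
    if fish:
        r=np.hypot(c[0],c[1]);t=np.arctan2(r,c[2]);x=c[:2]/r*t
    else:x=c[:2]/c[2]
    return x*K[0,0]+K[:2,2]
def crop(p,f,off): return (np.array(p)+.5)/f-.5+np.array(off)
E
python3 - <<'E'
from h import *; from cell import bot
T=bot.camera_info('top');S=bot.camera_info('side')
np.set_printoptions(precision=4,suppress=True)
ct=lambda p:crop(p,4.4,(170,150)); cs=lambda p:crop(p,4.2,(190,170));cb=lambda p:crop(p,5,(380,130));cbs=lambda p:crop(p,7,(300,135))
g=lambda n,a,b:print(n,tri([(T,a,0),(S,b,0)]))
g('vialfar',ct((122,189)),cs((158,330)));g('vialnear',ct((86,346)),cs((247,424)))
print(onz(T,ct((122,189)),.075),onz(T,ct((86,346)),.075), 'side',onz(S,cs((158,330)),.075),onz(S,cs((247,424)),.075))
for n,a,b in [('farL',(397,76),(268,112)),('farR',(486,83),(327,75)),('nearL',(359,451),(514,277)),('nearR',(451,460),(573,235))]:
    g(n,ct(a),cs(b)); print('  ',onz(T,ct(a),.106),onz(S,cs(b),.106))
for a in [(368,150),(498,155),(340,430),(472,440)]: print('mark',onz(T,ct(a),0))
g('barfar',cb((205,93)),cbs((181,115)));g('barnear',cb((158,491)),cbs((532,318)))
print(onz(T,cb((205,93)),.016),onz(T,cb((158,491)),.016),onz(S,cbs((181,115)),.016),onz(S,cbs((532,318)),.016))
E
```

```text
vialfar [0.5345 0.1413 0.0749]
vialnear [0.4644 0.1548 0.0759]
[0.5354 0.142  0.075 ] [0.4649 0.1553 0.075 ] side [0.5332 0.1408 0.075 ] [0.4645 0.154  0.075 ]
farL [0.5829 0.0196 0.1016]
   [0.5827 0.0203 0.106 ] [0.5779 0.0231 0.106 ]
farR [ 0.58   -0.0194  0.1038]
   [ 0.5805 -0.0186  0.106 ] [ 0.5768 -0.0179  0.106 ]
nearL [0.4192 0.0331 0.1036]
   [0.4197 0.0334 0.106 ] [0.4172 0.0347 0.106 ]
nearR [ 0.4161 -0.0062  0.1038]
   [ 0.4165 -0.0058  0.106 ] [ 0.4143 -0.0044  0.106 ]
mark [0.5693 0.034  0.    ]
mark [ 0.5682 -0.0298  0.    ]
mark [0.4322 0.0447 0.    ]
mark [ 0.4284 -0.019   0.    ]
barfar [ 0.6512 -0.3284  0.0183]
barnear [ 0.4771 -0.3031  0.0193]
[ 0.6527 -0.3287  0.016 ] [ 0.4784 -0.3037  0.016 ] [ 0.6524 -0.3319  0.016 ] [ 0.4782 -0.3081  0.016 ]
```

```bash
cat > plan.py <<'E'
import sys
from h import *; from cell import bot
from scipy.linalg import logm,expm
np.set_printoptions(precision=4,suppress=True)
def T(Rm,p): M=np.eye(4);M[:3,:3]=Rm;M[:3,3]=p;return M
def cur(): s=bot.read_state();return T(rot(s['ee_rot']).as_matrix(),s['eef_pos']),s
def goal(x,y,z,yaw,C):
    # jaw axis tool x along +-(direction yaw+90deg); tool y down
    best=None
    for k in(1,-1):
        X=k*np.array([-np.sin(yaw),np.cos(yaw),0]);Y=np.array([0,0,-1.]);Z=np.cross(X,Y)
        M=np.c_[X,Y,Z];a=np.linalg.norm(R.from_matrix(C[:3,:3].T@M).as_rotvec())
        if best is None or a<best[0]:best=(a,M)
    return T(best[1],[x,y,z])
def plan(x,y,z,yaw,n=8):
    C,s=cur();G=goal(x,y,z,yaw,C);D=np.linalg.inv(C)@G
    st=np.real(expm(logm(D)/n))
    rv=R.from_matrix(st[:3,:3]).as_rotvec()
    X=C[:3,0]; 
    print('t',round(s['time_s'],2),'tcp',s['eef_pos'],'jawyaw',np.arctan2(X[1],X[0]),'open',round(s['opening'],3),'F',s['wrist_force'],'q',s['q'])
    print('total shift tool',D[:3,3]/.15,'rotvec deg',np.degrees(R.from_matrix(D[:3,:3]).as_rotvec()))
    print(f'n={n} shift share',st[:3,3]/.15,'turn share',rv/(2*np.pi))
if __name__=='__main__': plan(*map(float,sys.argv[1:5]),n=int(sys.argv[5]) if len(sys.argv)>5 else 8)
E
python3 plan.py 0.499 0.148 0.17 -0.189 16; python3 -c "
from plan import *; print(cur()[0])"
```

```text
t 0.15 tcp [0.2341 0.6059 0.2048] jawyaw 1.2020012667154185 open 1.0 F [ 0.4468 -0.467  -0.2384] q [-1.2678  0.6291  0.0384  1.5181 -0.027   0.9963 -0.02  ]
total shift tool [-2.2103  0.2349 -2.7477] rotvec deg [ -0.0082 -10.3015  -0.0796]
n=16 shift share [-0.1523  0.0146 -0.1597] turn share [-0.     -0.0018 -0.    ]
[[ 0.3605 -0.0005 -0.9328  0.2341]
 [ 0.9328 -0.0013  0.3605  0.6059]
 [-0.0014 -1.      0.      0.2048]
 [ 0.      0.      0.      1.    ]]
```

```bash
python3 -m creep '[[[-0.152,0.015,-0.16],[0,-0.0018,0],1],[[-0.152,0.015,-0.16],[0,-0.0018,0],1],[[-0.152,0.015,-0.16],[0,-0.0018,0],1],[[-0.152,0.015,-0.16],[0,-0.0018,0],1],[[-0.152,0.015,-0.16],[0,-0.0018,0],1],[[-0.152,0.015,-0.16],[0,-0.0018,0],1],[[-0.152,0.015,-0.16],[0,-0.0018,0],1],[[-0.152,0.015,-0.16],[0,-0.0018,0],1]]' 20; python3 plan.py 0.499 0.148 0.17 -0.189
```

```text
time_s: 1.15
eef_pos: [0.358, 0.3659, 0.1841]
ee_rot: [-0.562, 0.563, 0.427, -0.43]
wrist_force: [0.3, -0.2, 0.1]
opening: 1.001
t 1.15 tcp [0.358  0.3659 0.1841] jawyaw 1.3014189693421716 open 1.001 F [ 0.3241 -0.2451  0.0859] q [-0.8573  0.4622  0.009   1.9189 -0.0059  0.7646  0.4564]
total shift tool [-1.15    0.0959 -1.2927] rotvec deg [-0.1174 -4.6055 -0.2072]
n=8 shift share [-0.1494  0.0119 -0.1565] turn share [-0.     -0.0016 -0.0001]
```

```bash
python3 -m creep '[[[-0.15,0.012,-0.157],[0,-0.0016,0],1],[[-0.15,0.012,-0.157],[0,-0.0016,0],1],[[-0.15,0.012,-0.157],[0,-0.0016,0],1],[[-0.15,0.012,-0.157],[0,-0.0016,0],1],[[-0.15,0.012,-0.157],[0,-0.0016,0],1],[[-0.15,0.012,-0.157],[0,-0.0016,0],1],[[-0.15,0.012,-0.157],[0,-0.0016,0],1],[[-0.15,0.012,-0.157],[0,-0.0016,0],1]]'
python3 - <<'E'
from plan import *
import pickle
i=bot.camera_info('wrist');im=bot.camera('wrist')
cv2.imwrite('pics/w1.png',im[:,:,::-1]);pickle.dump(i,open('w1.pkl','wb'));print(i['position'])
for P in [(.5345,.1413,.075),(.4644,.1548,.075),(.499,.148,.076),(.499,.0073,.0)]:print(proj(i,P,1))
E
python3 plan.py 0.499 0.148 0.17 -0.189
```

```text
time_s: 2.15
eef_pos: [0.503, 0.1391, 0.1687]
ee_rot: [-0.544, 0.544, 0.449, -0.454]
wrist_force: [-0.4, 0.9, -0.1]
opening: 1.0
[0.4197 0.155  0.3494]
[286.348  243.7564]
[287.414  166.0238]
[286.7929 206.0735]
[166.2259 209.2921]
t 2.2 tcp [0.5058 0.1339 0.1686] jawyaw 1.3794443082953194 open 1.005 F [ 1.8565 -2.1994 -0.2329] q [-0.3151  0.4983 -0.0026  1.9065  0.0112  0.7412  1.0538]
total shift tool [ 0.0837 -0.01    0.0627] rotvec deg [-0.0378 -0.1349 -0.4348]
n=8 shift share [ 0.0105 -0.0012  0.0078] turn share [-0.     -0.     -0.0002]
```

View pics/w1.png

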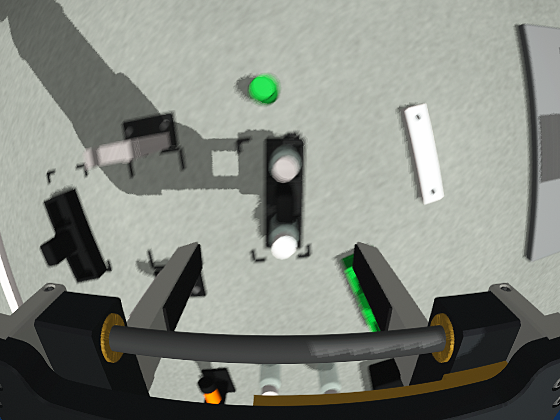

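Wrist picture: loaded rack seen at (285,205), caps at (285,166) and (285,247), within 3 px of my predictions from top and side. The choice holds, so I'm descending on the handle.

```bash
python3 -m creep '[[[0.042,0,0.031],[0,0,-0.0012],1],[[0.042,0.05,0.031],[0,0,0],1],[[0,0.13,0],[0,0,0],1],[[0,0.13,0],[0,0,0],1],[[0,0.13,0],[0,0,0],1],[[0,0.13,0],[0,0,0],1],[[0,0.13,0],[0,0,0],1],[[0,0.05,0],[0,0,0],1]]'; python3 plan.py 0.499 0.148 0.045 -0.189
```

```text
time_s: 3.2
eef_pos: [0.4914, 0.1614, 0.051]
ee_rot: [0.545, -0.539, -0.454, 0.454]
wrist_force: [-0.6, -0.7, 0.6]
opening: 0.999
t 3.2 tcp [0.4914 0.1614 0.051 ] jawyaw 1.3939310003818726 open 0.999 F [-0.551  -0.7291  0.5732] q [-0.3548  0.6798 -0.0171  2.0122  0.0076  0.452   1.019 ]
total shift tool [-0.0792  0.0392 -0.066 ] rotvec deg [-0.3339  0.6961  0.2942]
n=8 shift share [-0.0098  0.0049 -0.0083] turn share [-0.0001  0.0002  0.0001]
```

```bash
python3 -m creep '[[[-0.02,0.01,-0.017],[0,0.0005,0],1],[[-0.02,0.01,-0.017],[0,0.0005,0],1],[[-0.02,0.01,-0.017],[0,0.0005,0],1],[[-0.019,0.01,-0.015],[0,0.0005,0],1],[[0,0,0],[0,0,0],1],[[0,0,0],[0,0,0],1],[[0,0,0],[0,0,0],0.5],[[0,0,0],[0,0,0],0.2]]'; python3 plan.py 0.499 0.148 0.045 -0.189
```

```text
time_s: 4.2
eef_pos: [0.4999, 0.1486, 0.0461]
ee_rot: [0.548, -0.542, -0.452, 0.45]
wrist_force: [-0.2, -0.1, 0.1]
opening: 0.825
t 4.2 tcp [0.4999 0.1486 0.0461] jawyaw 1.381811977999577 open 0.825 F [-0.1534 -0.0888  0.0838] q [-0.325   0.6915 -0.0183  2.0051  0.0088  0.4449  1.0349]
total shift tool [-0.0055  0.007   0.0054] rotvec deg [-0.219   0.0016  0.394 ]
n=8 shift share [-0.0007  0.0009  0.0007] turn share [-0.0001  0.      0.0001]
```

```bash
python3 -m creep '[[[0,0,0],[0,0,0],-1],[[0,0,0],[0,0,0],-1],[[0,0,0],[0,0,0],-1],[[0,0,0],[0,0,0],-1],[[0,0,0],[0,0,0],-1],[[0,0,0],[0,0,0],-1],[[0,0,0],[0,0,0],-1],[[0,0,0],[0,0,0],-1]]' 30; python3 plan.py 0.499 0.148 0.045 -0.189
```

```text
time_s: 5.2
eef_pos: [0.4997, 0.1486, 0.0461]
ee_rot: [0.548, -0.542, -0.452, 0.45]
wrist_force: [0.1, -0.2, -0.6]
opening: 0.189
t 5.2 tcp [0.4997 0.1486 0.0461] jawyaw 1.3819706258688522 open 0.189 F [ 0.1197 -0.2203 -0.6105] q [-0.3252  0.6914 -0.0182  2.0053  0.0089  0.4452  1.0348]
total shift tool [-0.0052  0.0072  0.004 ] rotvec deg [-0.2354  0.0108  0.3807]
n=8 shift share [-0.0006  0.0009  0.0005] turn share [-0.0001  0.      0.0001]
```

Run:
```python
from plan import *
import pickle
i=bot.camera_info('wrist');im=bot.camera('wrist')
cv2.imwrite('pics/w2.png',im[:,:,::-1]);pickle.dump(i,open('w2.pkl','wb'));t=bot.camera('top');cv2.imwrite('pics/t2.png',t[:,:,::-1])
cv2.imwrite('pics/t2c.png',cv2.resize(t[150:280,170:350,::-1],None,fx=4.4,fy=4.4,interpolation=2))
```

```text
(no output)
```

View pics/w2.png

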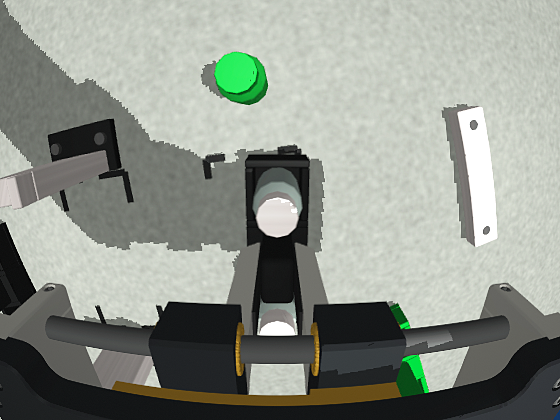

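View pics/t2c.png

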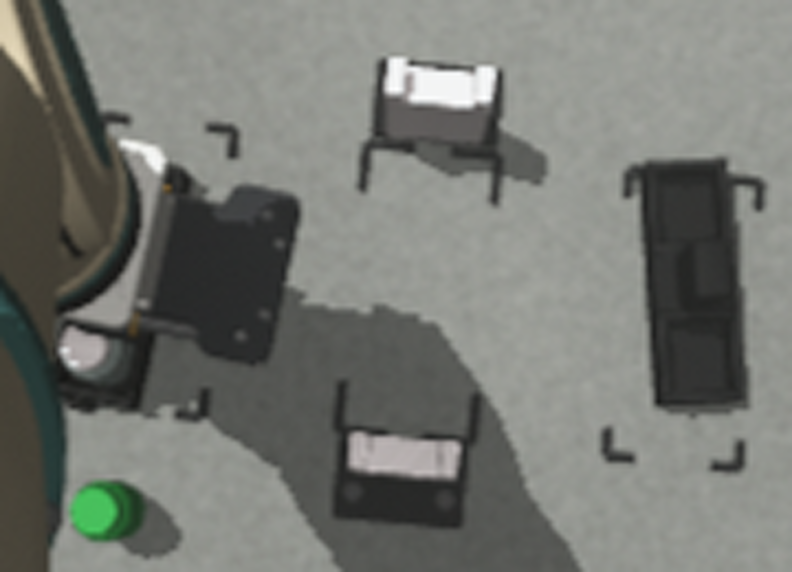

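Wrist: the handle is held squarely between the pads, with the vials at (278,217) and (278,322). Next I turn the rack into line with the bay, then slide it in.

```bash
python3 plan.py 0.5068 0.107 0.0461 -0.078 8
```

```text
t 5.3 tcp [0.4997 0.1486 0.0461] jawyaw 1.38192065303006 open 0.189 F [-0.7199 -0.3605  0.1622] q [-0.3252  0.6915 -0.0182  2.0052  0.0088  0.4452  1.0347]
total shift tool [-0.2638 -0.0025 -0.0985] rotvec deg [-0.2186 -6.3519  0.3914]
n=8 shift share [-0.0336 -0.0002 -0.0107] turn share [-0.0001 -0.0022  0.0001]
```

```bash
python3 -m creep '[[[-0.02,0,-0.006],[0,-0.0022,0],-1],[[-0.034,0,-0.011],[0,-0.0022,0],-1],[[-0.036,0,-0.012],[0,-0.0022,0],-1],[[-0.036,0,-0.012],[0,-0.0022,0],-1],[[-0.036,0,-0.012],[0,-0.0022,0],-1],[[-0.036,0,-0.012],[0,-0.0022,0],-1],[[-0.034,0,-0.012],[0,-0.0022,0],-1],[[-0.02,0,-0.006],[0,-0.0022,0],-1]]'; python3 plan.py 0.499 0.0075 0.0461 -0.078 16
```

```text
time_s: 6.3
eef_pos: [0.5073, 0.1104, 0.0462]
ee_rot: [0.52, -0.513, -0.485, 0.48]
wrist_force: [-1.5, 4.3, 2.1]
opening: 0.191
t 6.3 tcp [0.5073 0.1104 0.0462] jawyaw 1.5021219778753596 open 0.191 F [-1.5077  4.2616  2.1401] q [-0.2175  0.6893 -0.0635  2.0112  0.0669  0.442   1.1751]
total shift tool [-0.6883 -0.0074  0.0079] rotvec deg [-0.1737  0.5353  0.6534]
n=16 shift share [-0.043  -0.0002  0.0003] turn share [-0.      0.0001  0.0001]
```

```bash
python3 -m creep '[[[-0.03,0,0],[0,0.0002,0],-1],[[-0.046,0,0],[0,0.0002,0],-1],[[-0.046,0,0],[0,0.0002,0],-1],[[-0.046,0,0],[0,0.0002,0],-1],[[-0.046,0,0],[0,0.0002,0],-1],[[-0.046,0,0],[0,0.0002,0],-1],[[-0.046,0,0],[0,0.0002,0],-1],[[-0.046,0,0],[0,0.0002,0],-1]]'; python3 plan.py 0.499 0.0075 0.0461 -0.078 8
```

```text
time_s: 7.3
eef_pos: [0.5052, 0.0548, 0.0462]
ee_rot: [0.522, -0.517, -0.483, 0.476]
wrist_force: [0.7, 4.5, 3.8]
opening: 0.191
t 7.3 tcp [0.5052 0.0548 0.0462] jawyaw 1.4907007812895923 open 0.191 F [0.6733 4.4869 3.7789] q [-0.104   0.6793 -0.0745  2.0433  0.0851  0.4179  1.2511]
total shift tool [-0.3173 -0.0031  0.016 ] rotvec deg [ 0.0449 -0.1203  0.7346]
n=8 shift share [-0.0397 -0.0002  0.002 ] turn share [ 0.     -0.      0.0003]
```

```bash
python3 -m creep '[[[-0.044,0,0.003],[0,0,0.0002],-1],[[-0.044,0,0.003],[0,0,0],-1],[[-0.044,0,0.002],[0,0,0],-1],[[-0.044,0,0.002],[0,0,0],-1],[[-0.044,0,0.002],[0,0,0],-1],[[-0.04,0,0.002],[0,0,0],-1],[[-0.025,0,0.001],[0,0,0],-1],[[0,0,0],[0,0,0],-1]]'
python3 - <<'E'
from plan import *
import pickle
i=bot.camera_info('wrist');im=bot.camera('wrist')
cv2.imwrite('pics/w3.png',im[:,:,::-1]);pickle.dump(i,open('w3.pkl','wb'));t=bot.camera('top');cv2.imwrite('pics/t3c.png',cv2.resize(t[150:280,170:350,::-1],None,fx=4.4,fy=4.4,interpolation=2))
plan(0.499,0.0075,0.0461,-0.078)
E
```

```text
time_s: 8.3
eef_pos: [0.5, 0.0097, 0.0463]
ee_rot: [0.522, -0.517, -0.483, 0.475]
wrist_force: [0.8, 3.1, 4.2]
opening: 0.191
t 8.4 tcp [0.5    0.0098 0.0463] jawyaw 1.4904192644214316 open 0.19 F [1.1535 1.9847 3.5945] q [-0.009   0.6727 -0.0852  2.0652  0.1047  0.4028  1.3185]
total shift tool [-0.0156  0.001   0.0056] rotvec deg [ 0.1559 -0.1372  0.7242]
n=8 shift share [-0.002   0.0001  0.0007] turn share [ 0.0001 -0.      0.0003]
```

View pics/w3.png

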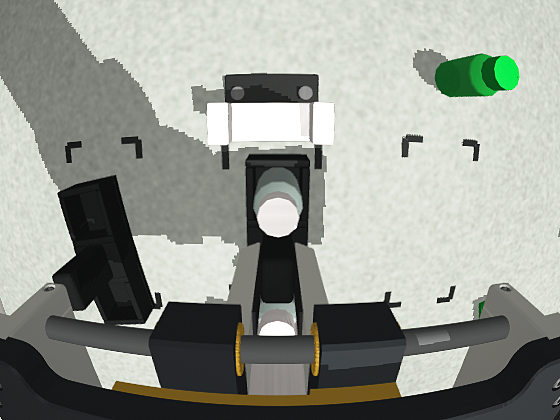

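View pics/t3c.png

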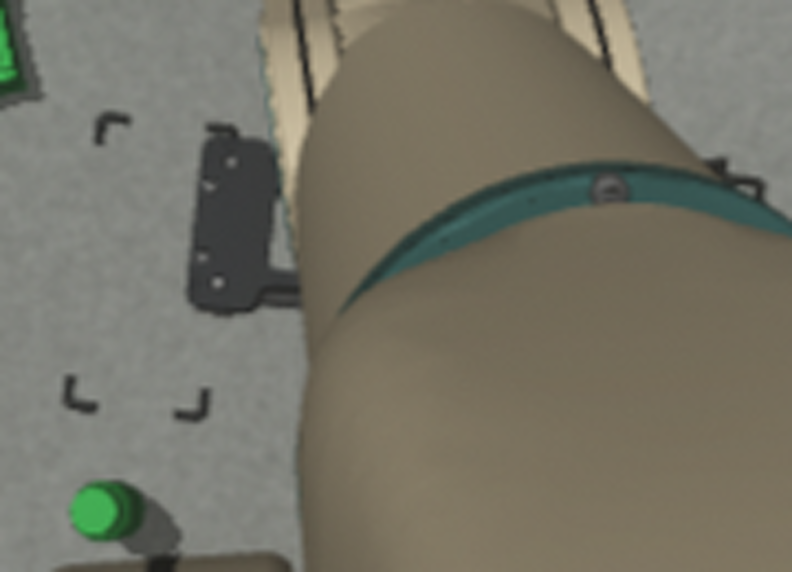

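Run:
```python
import cv2
im=cv2.imread('pics/w3.png')
cv2.imwrite('pics/w3c.png',cv2.resize(im[60:260,190:350],None,fx=3.75,fy=3,interpolation=2)[:600] if 0 else cv2.resize(im[65:260,185:355],None,fx=3,fy=3,interpolation=2))
```

```text
(no output)
```

View pics/w3c.png

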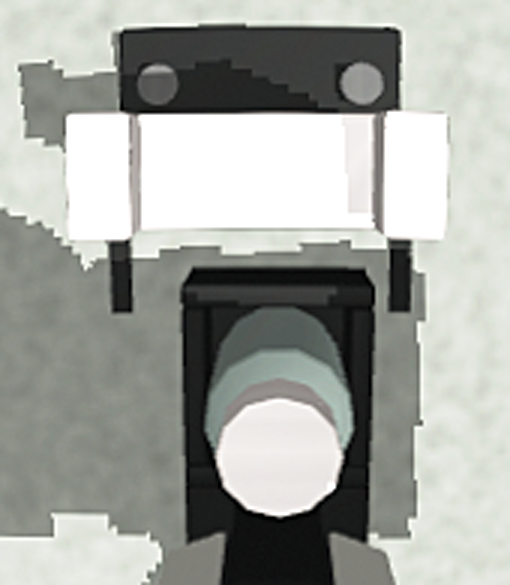

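Run:
```python
from plan import *
import pickle
i=pickle.load(open('w3.pkl','rb'));print(i['position'])
c=lambda p:crop(p,3,(185,65))
bay=np.array([.499,.0075]);a=-.078
def show(n,p,z):
    P=onz(i,c(p),z,1);d=P[:2]-bay
    print(n,P[:2],'bay',d@[np.cos(a),np.sin(a)],d@[-np.sin(a),np.cos(a)])
for n,p,z in [('earL f',(445,240),.106),('earL b',(449,113),.106),('earR f',(67,240),.106),('earR b',(66,113),.106),
 ('earLin',(384,240),.106),('earRin',(132,240),.106),('markL in',(390,300),0),('markR in',(131,300),0),('rackL top',(374,284),.028),('rackR top',(183,284),.028),('rackL bot',(368,268),0),('rackR bot',(190,268),0),('vial',(279,457),.075)]: show(n,p,z)
```

```text
[0.4141 0.0139 0.2264]
earL f [0.4277 0.0356] bay -0.07322033938896119 0.022426270752474588
earL b [0.4119 0.037 ] bay -0.08914690086353848 0.022634282976497503
earR f [ 0.4238 -0.0114] bay -0.07353784686297826 -0.024736691960224412
earR b [ 0.4079 -0.0099] bay -0.08944610909743395 -0.02440860205005448
earLin [0.4273 0.0279] bay -0.07310847858893942 0.014725832647565652
earRin [ 0.4246 -0.0032] bay -0.07331002871885255 -0.016503749343278584
markL in [0.4532 0.0408] bay -0.04828382576423283 0.029593364989358464
markR in [ 0.448  -0.0201] bay -0.04867073702273282 -0.031472699399969176
rackL top [0.4448 0.0343] bay -0.056171701847412485 0.022508611112756417
rackR top [ 0.4415 -0.0048] bay -0.05634401664414382 -0.016733057630725134
rackL bot [0.4452 0.036 ] bay -0.055877894667039504 0.024243857448905257
rackR bot [ 0.4418 -0.0054] bay -0.056047377982537644 -0.01734055699186857
vial [0.4647 0.0123] bay -0.034558129889877255 0.002143511172547753
```

Wrist: near fork ears (217,124) and (323,122) bracket the rack end. The rack sits about 4 mm to the +y side of the bay centre and within 2 mm along x. A small trim, then release.

```bash
python3 -m creep '[[[-0.02,0,0],[0,0,0],-1],[[-0.02,0,0],[0,0,0],-1],[[0,0,0],[0,0,0],-1],[[0,0,0],[0,0,0],-0.2],[[0,0,0],[0,0,0],0.2],[[0,0,0],[0,0,0],0.2],[[0,0,0],[0,0,0],0.2],[[0,0,0],[0,0,0],0.2]]'; python3 plan.py 0.499 0.0075 0.2 -0.078 8
```

```text
time_s: 9.4
eef_pos: [0.4962, 0.001, 0.0447]
ee_rot: [0.523, -0.517, -0.481, 0.478]
wrist_force: [0.0, 0.6, -0.5]
opening: 0.596
t 9.4 tcp [0.4962 0.001  0.0447] jawyaw 1.4909157850400738 open 0.596 F [ 0.0114  0.5832 -0.5175] q [ 0.005   0.6745 -0.0837  2.0697  0.11    0.4036  1.3292]
total shift tool [ 0.054  -1.035  -0.0115] rotvec deg [-0.2005 -0.1069  0.5011]
n=8 shift share [ 0.0063 -0.1294 -0.0016] turn share [-0.0001 -0.      0.0002]
```

```bash
python3 -m creep '[[[0,-0.06,0],[0,0,0],0.2],[[0,-0.12,0],[0,0,0],0.2],[[0,-0.17,0],[0,0,0],0.2],[[0,-0.17,0],[0,0,0],0.2],[[0.03,-0.17,0],[0,0,0],0.2],[[0.03,-0.17,0],[0,0,0],0.2],[[0,-0.1,0],[0,0,0],0.2],[[0,0,0],[0,0,0],0.2]]'
python3 - <<'E'
from plan import *
import pickle
i=bot.camera_info('wrist');im=bot.camera('wrist');cv2.imwrite('pics/w4.png',im[:,:,::-1]);pickle.dump(i,open('w4.pkl','wb'))
t=bot.camera('side');cv2.imwrite('pics/s4c.png',cv2.resize(t[170:310,190:380,::-1],None,fx=4.2,fy=4.2,interpolation=2))
cv2.imwrite('pics/w4c.png',cv2.resize(im[80:280,180:370,::-1],None,fx=3,fy=3,interpolation=2))
plan(0.499,0.0065,0.2,-0.078)
E
```

```text
time_s: 10.4
eef_pos: [0.4973, 0.0089, 0.1975]
ee_rot: [0.522, -0.517, -0.482, 0.478]
wrist_force: [0.2, -0.2, 0.2]
opening: 0.6
t 10.5 tcp [0.4963 0.0089 0.1961] jawyaw 1.4915465916306014 open 0.599 F [-0.4093  0.3993 -0.6255] q [ 0.0234  0.4263 -0.1271  1.9432  0.0619  0.778   1.3549]
total shift tool [-0.014  -0.0263 -0.019 ] rotvec deg [-0.1965 -0.0708  0.4887]
n=8 shift share [-0.0018 -0.0033 -0.0024] turn share [-0.0001 -0.      0.0002]
```

View pics/w4.png

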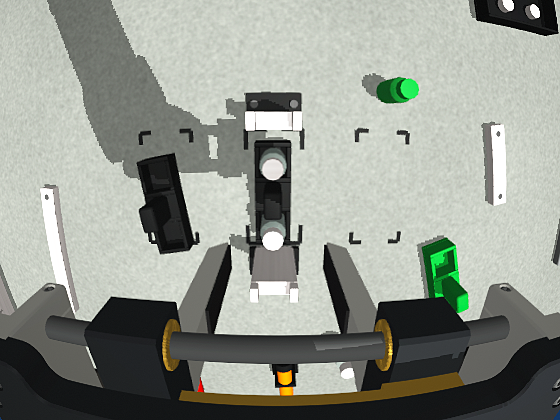

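View pics/w4c.png

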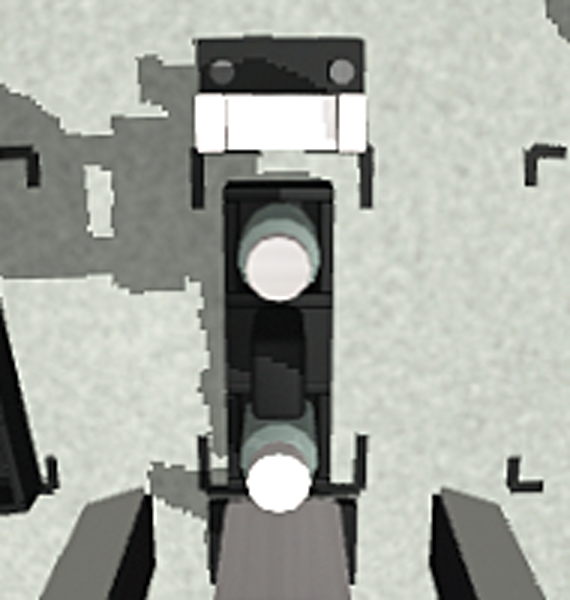

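View pics/s4c.png

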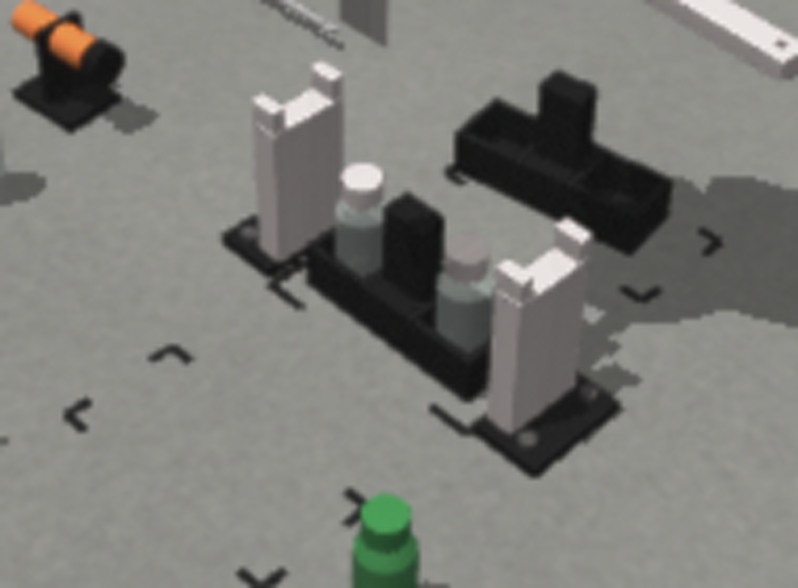

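Run:
```python
from plan import *
import pickle
im=cv2.imread('pics/w4.png');cv2.imwrite('pics/w4d.png',cv2.resize(im[230:310,230:320],None,fx=6,fy=6,interpolation=2))
i=pickle.load(open('w4.pkl','rb'));print(i['position'])
c=lambda p:crop(p,3,(180,80))
bay=np.array([.499,.0075]);a=-.078
def show(n,p,z):
    P=onz(i,c(p),z,1);d=P[:2]-bay
    print(n,P[:2],'bay',d@[np.cos(a),np.sin(a)],d@[-np.sin(a),np.cos(a)])
for n,p,z in [('earL f',(366,152),.106),('earR f',(195,151),.106),
 ('earLin',(338,152),.106),('earRin',(225,151),.106),('markL in',(360,180),0),('markR in',(203,180),0),('fmarkL in',(357,450),0),('fmarkR in',(208,450),0),('rackL top',(332,190),.028),('rackR top',(225,190),.028),('vial',(278,268),.075),('vial',(279,481),.075),('handle',(279,388),.076)]: show(n,p,z)
```

```text
[0.412  0.0137 0.3779]
earL f [0.4279 0.0358] bay -0.07305163830144788 0.02270522645981985
earR f [ 0.4238 -0.0114] bay -0.07349077450845815 -0.024669930949035798
earLin [0.4274 0.0281] bay -0.07298657622783333 0.014926795630621593
earRin [ 0.4246 -0.0031] bay -0.07336609443592114 -0.016336086940694966
markL in [0.4449 0.0414] bay -0.05659696131653668 0.029580476542344324
markR in [ 0.44   -0.0191] bay -0.056796715249263434 -0.03110340262464267
fmarkL in [0.5554 0.0333] bay 0.05425674329496149 0.0301098722122474
fmarkR in [ 0.5504 -0.0282] bay 0.0539872488232065 -0.031582909196325476
rackL top [0.4453 0.0291] bay -0.055186103470517174 0.017318441286996583
rackR top [ 0.4422 -0.0091] bay -0.05532945370212119 -0.02099362829604939
vial [0.4641 0.0083] bay -0.03483546880176665 -0.0019156526817539078
vial [0.5359 0.0027] bay 0.03713122067124755 -0.001937526325511707
handle [0.5031 0.0054] bay 0.0042671384143562014 -0.0017652259217303264
```

View pics/w4d.png

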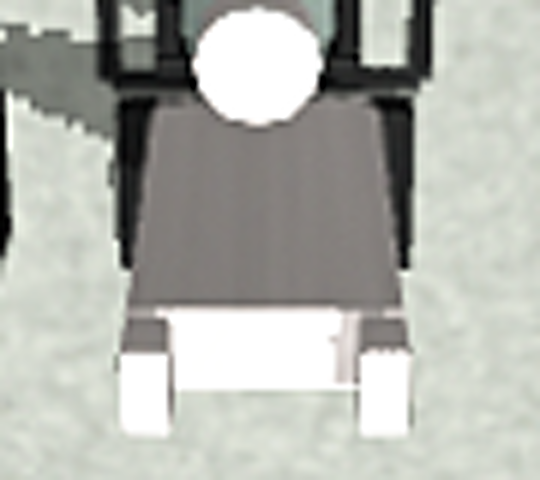

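```bash
python3 - <<'E'
from plan import *
import pickle
i=pickle.load(open('w4.pkl','rb'));i3=pickle.load(open('w3.pkl','rb'))
c=lambda p:crop(p,6,(230,230));c4=lambda p:crop(p,3,(180,80));c3=lambda p:crop(p,3,(185,65))
print('tri near ears',tri([(i,c4((366,152)),1),(i3,c3((445,240)),1)]),tri([(i,c4((195,151)),1),(i3,c3((67,240)),1)]))
bay=np.array([.499,.0075]);a=-.078
for p in[(120,350),(412,348),(171,350),(362,348),(120,436),(408,436)]:
    P=onz(i,c(p),.106,1);d=P[:2]-bay
    print(P[:2],'bay',d@[np.cos(a),np.sin(a)],d@[-np.sin(a),np.cos(a)])
E
python3 plan.py 0.565 -0.317 0.2 -0.1425 8
```

```text
tri near ears [0.4281 0.0361 0.1031] [ 0.4238 -0.0113  0.1064]
[ 0.5715 -0.0226] bay 0.07466387334381841 -0.024395180050350167
[0.5751 0.0242] bay 0.0745361667732135 0.02257085288248712
[ 0.5721 -0.0144] bay 0.07461173271652824 -0.01617349149476777
[0.5743 0.0162] bay 0.07439921091454169 0.014511559345390267
[ 0.5881 -0.0246] bay 0.09137080748623908 -0.02504440697313138
[0.5921 0.0227] bay 0.09162488861834488 0.02239665616763524
t 10.5 tcp [0.4963 0.0089 0.1961] jawyaw 1.4915465916306014 open 0.599 F [-0.4093  0.3993 -0.6255] q [ 0.0234  0.4263 -0.1271  1.9432  0.0619  0.778   1.3549]
total shift tool [-2.129  -0.0464 -0.6282] rotvec deg [-0.2121  3.6248  0.4822]
n=8 shift share [-0.2639 -0.0047 -0.0859] turn share [-0.0001  0.0013  0.0002]
```

```bash
python3 - <<'E'
from plan import *
import pickle
i=pickle.load(open('w4.pkl','rb'))
print(onz(i,(47,196),.016,1),onz(i,(73.5,306),.016,1))
E
python3 -m creep '[[[-0.17,0,-0.06],[0,0.0013,0.0006],0.2],[[-0.28,0,-0.085],[0,0.0013,0.0006],0.2],[[-0.28,0,-0.085],[0,0.0013,0],0.2],[[-0.28,0,-0.085],[0,0.0013,0],0.2],[[-0.28,0,-0.085],[0,0.0013,0],0.2],[[-0.28,0,-0.085],[0,0.0013,0],0.2],[[-0.28,0,-0.085],[0,0.0013,0],0.2],[[-0.15,0,-0.045],[0,0.001,0],0.2]]' ; python3 plan.py 0.565 -0.317 0.12 -0.1425 8
```

```text
[ 0.4773 -0.3046  0.016 ] [ 0.6524 -0.3177  0.016 ]
time_s: 11.5
eef_pos: [0.5533, -0.3043, 0.1851]
ee_rot: [0.539, -0.527, -0.461, 0.468]
wrist_force: [-0.5, -0.7, -1.0]
opening: 0.603
t 11.5 tcp [ 0.5533 -0.3043  0.1851] jawyaw 1.43305560184854 open 0.603 F [-0.5494 -0.7023 -0.9721] q [ 0.5056  0.6328 -0.0807  1.5717  0.0603  0.9588  1.838 ]
total shift tool [-0.0747  0.4316 -0.0971] rotvec deg [-1.0869  0.2749  0.2363]
n=8 shift share [-0.0092  0.0541 -0.0117] turn share [-0.0004  0.0001  0.0001]
```

Now to stop over the bar and look before grasping.

```bash
python3 -m creep '[[[0,0.05,-0.02],[-0.0015,0,0],0.2],[[0,0.08,-0.02],[-0.0015,0,0],0.2],[[-0.01,0.08,-0.02],[0,0,0],0.2],[[-0.01,0.08,-0.02],[0,0,0],0.2],[[0,0.06,-0.01],[0,0,0],0.2],[[0,0.04,0],[0,0,0],0.2],[[0,0,0],[0,0,0],0.2],[[0,0,0],[0,0,0],0.2]]'
python3 - <<'E'
from plan import *
import pickle
i=bot.camera_info('wrist');im=bot.camera('wrist');cv2.imwrite('pics/w5.png',im[:,:,::-1]);pickle.dump(i,open('w5.pkl','wb'))
plan(0.565,-0.317,0.12,-0.1425)
for P in [(.6515,-.3285,.016),(.4775,-.3035,.016)]:print(proj(i,P,1))
E
```

```text
time_s: 12.5
eef_pos: [0.5652, -0.3045, 0.119]
ee_rot: [0.536, -0.529, -0.466, 0.464]
wrist_force: [-0.2, -0.2, 0.2]
opening: 0.601
t 12.55 tcp [ 0.5652 -0.3045  0.119 ] jawyaw 1.4360408912973972 open 0.6 F [ 0.5065 -0.3178  0.9507] q [ 0.5025  0.7169 -0.0818  1.6126  0.0648  0.8219  1.8324]
total shift tool [-0.0829 -0.0072 -0.01  ] rotvec deg [-0.2801  0.4449  0.4637]
n=8 shift share [-0.0104 -0.0009 -0.0013] turn share [-0.0001  0.0002  0.0002]
[264.0946 293.0273]
[263.5096 111.9443]
```

View pics/w5.png

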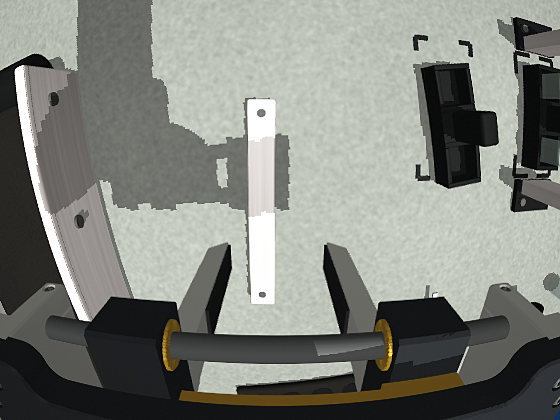

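Run:
```python
from plan import *
import pickle
i=pickle.load(open('w5.pkl','rb'));i4=pickle.load(open('w4.pkl','rb'))
a=onz(i,(261.5,113),.016,1);b=onz(i,(262.5,294.5),.016,1);print(a,b,(a+b)/2,np.linalg.norm(a-b),np.arctan2(*(b-a)[1::-1]))
print(tri([(i,(261.5,113),1),(i4,(47,196),1)]),tri([(i,(262.5,294.5),1),(i4,(73.5,306),1)]))
m=((a+b)/2)
plan(m[0],m[1],.0025,np.arctan2(*(b-a)[1::-1]))
```

```text
[ 0.4782 -0.3053  0.016 ] [ 0.653  -0.3304  0.016 ] [ 0.5656 -0.3179  0.016 ] 0.1766538741620191 -0.14217982034845025
[ 0.4778 -0.3055  0.015 ] [ 0.663  -0.3324 -0.0001]
t 12.55 tcp [ 0.5652 -0.3045  0.119 ] jawyaw 1.4360408912973972 open 0.6 F [ 0.5065 -0.3178  0.9507] q [ 0.5025  0.7169 -0.0818  1.6126  0.0648  0.8219  1.8324]
total shift tool [-0.0943  0.776  -0.0186] rotvec deg [-0.2801  0.4265  0.4637]
n=8 shift share [-0.0114  0.0971 -0.0022] turn share [-0.0001  0.0001  0.0002]
```

The bar's holes at (261,113) and (262,294) put its centre at (0.566,-0.318), agreeing with top and side to 2 mm. Descending.

```bash
python3 -m creep '[[[-0.03,0.03,-0.006],[0,0.0006,0.0006],0.2],[[-0.03,0.08,-0.006],[0,0.0006,0.0006],0.2],[[-0.03,0.13,-0.006],[0,0,0],0.2],[[0,0.13,0],[0,0,0],0.2],[[0,0.13,0],[0,0,0],0.2],[[0,0.11,0],[0,0,0],0.2],[[0,0.05,0],[0,0,0],0.2],[[0,0,0],[0,0,0],0.2]]' ;  python3 plan.py 0.5656 -0.3179 0.003 -0.1425 8
```

```text
time_s: 13.55
eef_pos: [0.5637, -0.3205, 0.0112]
ee_rot: [0.537, -0.533, -0.461, 0.464]
wrist_force: [-0.1, -0.5, 0.3]
opening: 0.601
t 13.55 tcp [ 0.5637 -0.3205  0.0112] jawyaw 1.4263201362998856 open 0.601 F [-0.074  -0.4958  0.2774] q [ 0.5089  0.8696 -0.0628  1.6466  0.0852  0.6353  1.8257]
total shift tool [ 0.0187  0.0543 -0.0103] rotvec deg [-0.4404 -0.1132 -0.0046]
n=8 shift share [ 0.0023  0.0068 -0.0013] turn share [-0.0002 -0.     -0.    ]
```

```bash
python3 -m creep '[[[0.008,0.02,-0.005],[-0.0006,0,0],0.2],[[0.008,0.02,-0.005],[-0.0006,0,0],0.2],[[0.002,0.014,0],[0,0,0],0.2],[[0,0,0],[0,0,0],-1],[[0,0,0],[0,0,0],-1],[[0,0,0],[0,0,0],-1],[[0,0,0],[0,0,0],-1],[[0,0,0],[0,0,0],-1]]' 40;  python3 plan.py 0.5656 -0.3179 0.003 -0.1425 8
```

```text
time_s: 14.55
eef_pos: [0.5674, -0.3186, 0.0049]
ee_rot: [-0.533, 0.536, 0.463, -0.462]
wrist_force: [0.5, -0.4, -0.9]
opening: 0.248
t 14.55 tcp [ 0.5674 -0.3186  0.0049] jawyaw 1.4265255041203782 open 0.248 F [ 0.4742 -0.3792 -0.9162] q [ 0.5057  0.8766 -0.0633  1.6545  0.0851  0.6085  1.8221]
total shift tool [0.0029 0.0123 0.0128] rotvec deg [ 0.2546 -0.1013 -0.084 ]
n=8 shift share [0.0004 0.0015 0.0016] turn share [ 0.0001 -0.     -0.    ]
```

```bash
python3 -m creep '[[[0,0,0],[0,0,0],-1],[[0,0,0],[0,0,0],-1],[[0,-0.06,0],[0,0,0],-1],[[0,-0.15,0],[0,0,0],-1],[[0,-0.2,0],[0,0,0],-1],[[0,-0.25,0],[0,0,0],-1],[[0,-0.25,0],[0,0,0],-1],[[0,-0.1,0],[0,0,0],-1]]' 40;  python3 plan.py 0.4997 0.0065 0.18 -0.078 16
```

```text
time_s: 15.55
eef_pos: [0.5648, -0.3174, 0.1603]
ee_rot: [0.535, -0.535, -0.463, 0.463]
wrist_force: [0.0, 0.5, -1.4]
opening: 0.249
t 15.55 tcp [ 0.5648 -0.3174  0.1603] jawyaw 1.426404662915465 open 0.249 F [ 0.008   0.4645 -1.4326] q [ 0.5154  0.673  -0.0792  1.5679  0.0627  0.9039  1.841 ]
total shift tool [ 2.0741 -0.1303  0.7402] rotvec deg [-0.0375 -3.804   0.0169]
n=16 shift share [ 0.131  -0.0082  0.0422] turn share [-0.     -0.0007  0.    ]
```

```bash
python3 -m creep '[[[0.07,-0.012,0.023],[0,-0.0007,0],-1],[[0.14,-0.012,0.042],[0,-0.0007,0],-1],[[0.16,-0.012,0.05],[0,-0.0007,0],-1],[[0.16,-0.008,0.05],[0,-0.0007,0],-1],[[0.16,-0.008,0.05],[0,-0.0007,0],-1],[[0.16,-0.008,0.05],[0,-0.0007,0],-1],[[0.16,-0.008,0.05],[0,-0.0007,0],-1],[[0.16,-0.008,0.05],[0,-0.0007,0],-1]]';  python3 plan.py 0.4997 0.0065 0.17 -0.078 8
```

```text
time_s: 16.55
eef_pos: [0.5218, -0.1177, 0.1634]
ee_rot: [0.532, -0.517, -0.471, 0.477]
wrist_force: [1.4, 0.3, -1.2]
opening: 0.252
t 16.55 tcp [ 0.5218 -0.1177  0.1634] jawyaw 1.469713794715024 open 0.252 F [ 1.3701  0.3176 -1.1896] q [ 0.2386  0.5299 -0.0953  1.8619  0.0582  0.7738  1.5835]
total shift tool [ 0.809  -0.0324  0.2305] rotvec deg [-1.1834 -1.3174  0.506 ]
n=8 shift share [ 0.1014 -0.0047  0.0278] turn share [-0.0004 -0.0005  0.0002]
```

```bash
python3 -m creep '[[[0.14,0,0.04],[-0.0008,-0.0006,0.0004],-1],[[0.14,0,0.04],[-0.0008,-0.0006,0.0004],-1],[[0.13,0,0.038],[-0.0008,-0.0006,0.0004],-1],[[0.12,0,0.035],[-0.0008,-0.0006,0],-1],[[0.1,0,0.03],[0,-0.0006,0],-1],[[0.06,0,0.02],[0,-0.0006,0],-1],[[0.02,0,0],[0,0,0],-1],[[0,0,0],[0,0,0],-1]]';  python3 plan.py 0.4997 0.0065 0.125 -0.078 8
```

```text
time_s: 17.55
eef_pos: [0.4886, 0.0068, 0.1578]
ee_rot: [0.521, -0.51, -0.481, 0.487]
wrist_force: [0.8, -0.8, -1.2]
opening: 0.249
t 17.55 tcp [0.4886 0.0068 0.1578] jawyaw 1.5074379398346456 open 0.249 F [ 0.7958 -0.7828 -1.2368] q [ 0.0083  0.4788 -0.1052  1.9908  0.0641  0.6928  1.3722]
total shift tool [ 0.0015  0.2173 -0.0779] rotvec deg [-1.0563  0.8414  0.2661]
n=8 shift share [ 0.0003  0.0272 -0.0095] turn share [-0.0004  0.0003  0.0001]
```

```bash
python3 -m creep '[[[0,0.03,-0.018],[-0.0008,0.0005,0.0003],-1],[[0,0.05,-0.018],[-0.0008,0.0005,0.0003],-1],[[0,0.05,-0.018],[-0.0008,0.0005,0],-1],[[0,0.04,-0.018],[-0.0006,0.0005,0],-1],[[0,0.03,-0.015],[0,0.0003,0],-1],[[0,0.01,0],[0,0,0],-1],[[0,0,0],[0,0,0],-1],[[0,0,0],[0,0,0],-1]]';  python3 - <<'E'
from plan import *
import pickle
i=bot.camera_info('wrist');im=bot.camera('wrist');cv2.imwrite('pics/w6.png',im[:,:,::-1]);pickle.dump(i,open('w6.pkl','wb'))
cv2.imwrite('pics/w6c.png',cv2.resize(im[60:360,170:380,::-1],None,fx=2,fy=2,interpolation=2))
t=bot.camera('side');cv2.imwrite('pics/s6c.png',cv2.resize(t[170:310,190:380,::-1],None,fx=4.2,fy=4.2,interpolation=2))
plan(0.5016,.0064,0.125,-0.078)
E
```

```text
time_s: 18.55
eef_pos: [0.5027, 0.0038, 0.1235]
ee_rot: [-0.52, 0.521, 0.479, -0.479]
wrist_force: [-0.6, -0.5, -0.6]
opening: 0.249
t 18.65 tcp [0.5028 0.0038 0.1235] jawyaw 1.4885126673059526 open 0.251 F [-0.243   0.3264 -1.5124] q [-0.0043  0.5403 -0.0858  2.0057  0.0794  0.597   1.345 ]
total shift tool [ 0.017  -0.0099  0.0091] rotvec deg [ 0.097  -0.2454 -0.0132]
n=8 shift share [ 0.0021 -0.0012  0.0011] turn share [ 0.     -0.0001 -0.    ]
```

View pics/w6c.png

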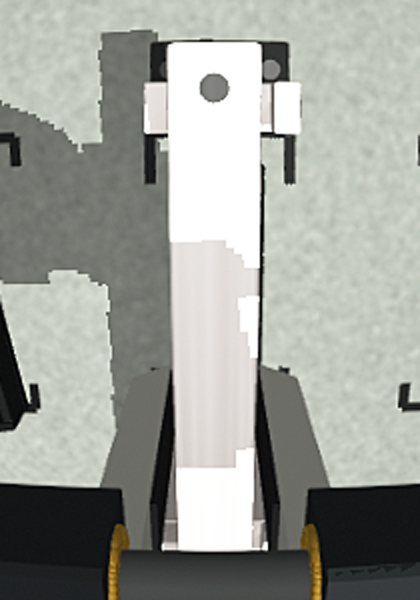

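View pics/s6c.png

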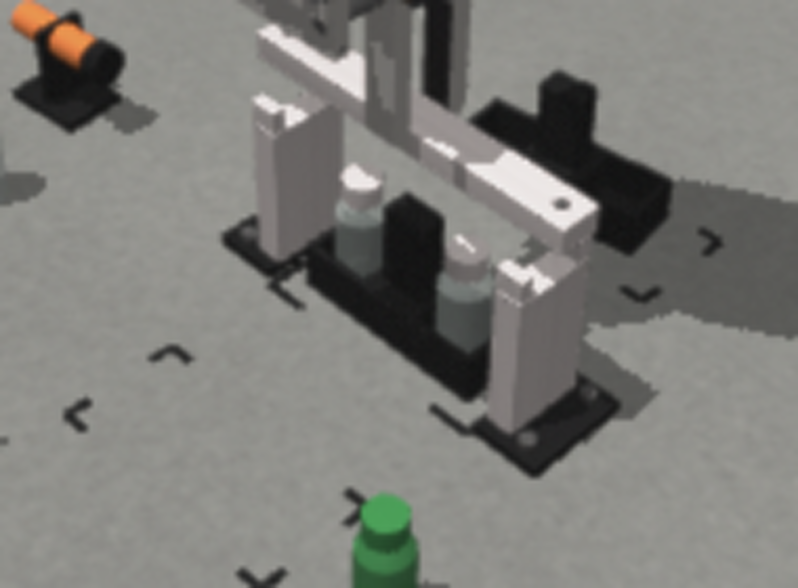

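```bash
cat > m6.py <<'E'
from plan import *
import pickle,sys
def meas(pk,pts,f,off):
    i=pickle.load(open(pk,'rb'));bay=np.array([.4997,.0065]);a=-.078
    for n,p,z in pts:
        P=onz(i,crop(p,f,off),z,1);d=P[:2]-bay
        print(n,'bay',round(d@[np.cos(a),np.sin(a)],4),round(d@[-np.sin(a),np.cos(a)],4))
E
python3 - <<'E'
from m6 import *
meas('w6.pkl',[('hole',(214,87),.1346),('endL',(260,43),.1346),('endR',(168,43),.1346),('edgeL60',(261,60),.1346),('edgeR60',(168,60),.1346),('edgeR400',(174,400),.1346),('earL',(300,134),.106),('earR',(144,134),.106)],2,(170,60))
plan(0.5016,.0064,0.125,-0.078)
E
```

```text
hole bay -0.0874 -0.0024
endL bay -0.0989 0.0094
endR bay -0.099 -0.0141
edgeL60 bay -0.0945 0.0096
edgeR60 bay -0.0946 -0.0141
edgeR400 bay -0.0003 -0.0143
earL bay -0.0741 0.0236
earR bay -0.0742 -0.0236
t 18.65 tcp [0.5028 0.0038 0.1235] jawyaw 1.4885126673059526 open 0.251 F [-0.243   0.3264 -1.5124] q [-0.0043  0.5403 -0.0858  2.0057  0.0794  0.597   1.345 ]
total shift tool [ 0.017  -0.0099  0.0091] rotvec deg [ 0.097  -0.2454 -0.0132]
n=8 shift share [ 0.0021 -0.0012  0.0011] turn share [ 0.     -0.0001 -0.    ]
```

Wrist: the bar is parallel to the fork axis, 2.4 mm off to -y and centred within 1 mm along. Trimming in y and starting down.

```bash
python3 -m creep '[[[0.008,0,0],[0,0,0],-1],[[0.008,0,0],[0,0,0],-1],[[0,0.01,0],[0,0,0],-1],[[0,0.02,0],[0,0,0],-1],[[0,0.01,0],[0,0,0],-1],[[0,0.01,0],[0,0,0],-1],[[0,0,0],[0,0,0],-1],[[0,0,0],[0,0,0],-1]]';  python3 plan.py 0.502 0.0063 0.0975 -0.078
```

```text
time_s: 19.65
eef_pos: [0.503, 0.0063, 0.1157]
ee_rot: [-0.52, 0.521, 0.479, -0.479]
wrist_force: [0.4, 0.2, -1.6]
opening: 0.249
t 19.65 tcp [0.503  0.0063 0.1157] jawyaw 1.488531904127814 open 0.249 F [ 0.4228  0.2117 -1.6411] q [-0.0112  0.5534 -0.0835  2.0117  0.0813  0.5777  1.3381]
total shift tool [-0.0008  0.1211  0.0071] rotvec deg [ 0.1126 -0.2443 -0.0116]
n=8 shift share [-0.0001  0.0151  0.0009] turn share [ 0.     -0.0001 -0.    ]
```

```bash
python3 -m creep '[[[0,0.015,0],[0,-0.0003,0],-1],[[0,0.02,0],[0,0,0],-1],[[0,0.02,0],[0,0,0],-1],[[0,0.02,0],[0,0,0],-1],[[0,0.015,0],[0,0,0],-1],[[0,0.005,0],[0,0,0],-1],[[0,0,0],[0,0,0],-1],[[0,0,0],[0,0,0],-1]]';  python3 - <<'E'
from plan import *
import pickle
i=bot.camera_info('wrist');im=bot.camera('wrist');pickle.dump(i,open('w7.pkl','wb'))
cv2.imwrite('pics/w7c.png',cv2.resize(im[60:360,170:380,::-1],None,fx=2,fy=2,interpolation=2))
plan(0.502,.0063,0.0972,-0.078)
E
```

```text
time_s: 20.65
eef_pos: [0.5031, 0.0063, 0.1004]
ee_rot: [-0.519, 0.52, 0.48, -0.479]
wrist_force: [1.1, 0.2, -1.8]
opening: 0.248
t 20.7 tcp [0.5031 0.0064 0.1004] jawyaw 1.4905142377528189 open 0.249 F [-0.9939  0.5013 -1.4959] q [-0.0137  0.5792 -0.0803  2.0233  0.0863  0.5403  1.3356]
total shift tool [-0.001   0.021   0.0074] rotvec deg [ 0.1142 -0.1307 -0.0078]
n=8 shift share [-0.0001  0.0026  0.0009] turn share [ 0. -0. -0.]
```

View pics/w7c.png

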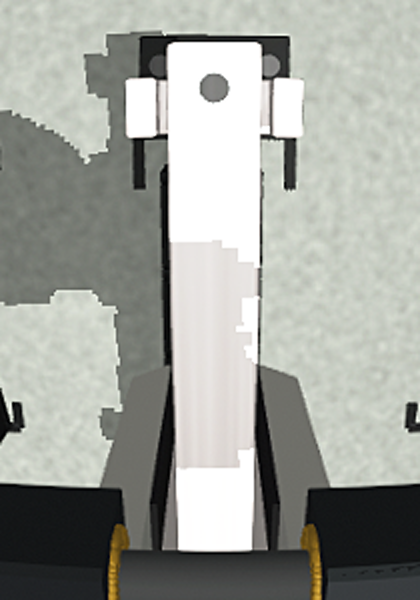

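Wrist: ears span 126 to 303 and the bar 168 to 261, both centred at 214.5, so the bar is centred in the slot. Lowering the last few mm.

```bash
python3 -m creep '[[[0,0.007,0],[0,0,0],-1],[[0,0.007,0],[0,0,0],-1],[[0,0.007,0],[0,0,0],-1],[[0,0.003,0],[0,0,0],-1],[[0,0,0],[0,0,0],-1],[[0,0,0],[0,0,0],-1],[[0,0,0],[0,0,0],-1],[[0,0,0],[0,0,0],-1]]';  python3 plan.py .502 .0063 0.0972 -0.078
```

```text
time_s: 21.7
eef_pos: [0.5032, 0.0063, 0.0968]
ee_rot: [-0.519, 0.52, 0.48, -0.479]
wrist_force: [0.1, -0.6, -1.1]
opening: 0.249
t 21.7 tcp [0.5032 0.0063 0.0968] jawyaw 1.4904747250013877 open 0.249 F [ 0.0851 -0.5979 -1.061 ] q [-0.0145  0.5852 -0.0792  2.0259  0.0874  0.5312  1.3346]
total shift tool [-0.0008 -0.0026  0.0082] rotvec deg [ 0.1385 -0.133  -0.0087]
n=8 shift share [-0.0001 -0.0003  0.001 ] turn share [ 0. -0. -0.]
```

```bash
python3 -m creep '[[[0,0.006,0],[0,0,0],-1],[[0,0.004,0],[0,0,0],-1],[[0,0,0],[0,0,0],-1],[[0,0,0],[0,0,0],-1],[[0,0,0],[0,0,0],-1],[[0,0,0],[0,0,0],-1],[[0,0,0],[0,0,0],-1],[[0,0,0],[0,0,0],-1]]';  python3 plan.py .502 .0063 0.0972 -0.078
```

```text
time_s: 22.7
eef_pos: [0.5034, 0.0064, 0.0968]
ee_rot: [-0.519, 0.521, 0.48, -0.479]
wrist_force: [-0.8, -0.3, 1.0]
opening: 0.252
t 22.7 tcp [0.5034 0.0064 0.0968] jawyaw 1.4905373541294598 open 0.252 F [-0.75   -0.3132  1.0047] q [-0.0149  0.5851 -0.0789  2.0262  0.0876  0.5304  1.3343]
total shift tool [-0.0012 -0.0028  0.0091] rotvec deg [ 0.1745 -0.1294 -0.0141]
n=8 shift share [-0.0002 -0.0004  0.0011] turn share [ 0.0001 -0.     -0.    ]
```

The wrist force went from -1.6 to +1.0 N with z unchanged at 0.0968, so the bar is seated. Releasing.

```bash
python3 -m creep '[[[0,0,0],[0,0,0],-0.45],[[0,0,0],[0,0,0],-0.4],[[0,0,0],[0,0,0],-0.3],[[0,0,0],[0,0,0],-0.1],[[0,0,0],[0,0,0],0.1],[[0,0,0],[0,0,0],0.1],[[0,0,0],[0,0,0],0.1],[[0,0,0],[0,0,0],0.1]]'  10;  python3 plan.py .502 .0063 0.0972 -0.078
```

```text
time_s: 23.7
eef_pos: [0.5039, 0.0064, 0.0968]
ee_rot: [-0.519, 0.521, 0.48, -0.479]
wrist_force: [-0.3, 0.7, 0.4]
opening: 0.55
t 23.7 tcp [0.5039 0.0064 0.0968] jawyaw 1.490479320651432 open 0.55 F [-0.2896  0.7295  0.3731] q [-0.0149  0.5853 -0.0789  2.0257  0.0877  0.5297  1.3342]
total shift tool [-0.0018 -0.0029  0.0129] rotvec deg [ 0.2307 -0.1327 -0.0033]
n=8 shift share [-0.0002 -0.0004  0.0016] turn share [ 0.0001 -0.     -0.    ]
```

```bash
python3 -m creep '[[[0,-0.05,0],[0,0,0],0.1],[[0,-0.1,0],[0,0,0],0.1],[[0,-0.15,0],[0,0,0],0.1],[[0,-0.15,0],[0,0,0],0.1],[[0,-0.15,0],[0,0,0],0.1],[[0,-0.1,0],[0,0,0],0.1],[[0,0,0],[0,0,0],0.1],[[0,0,0],[0,0,0],0.1]]';  python3 - <<'E'
from plan import *
import pickle
i=bot.camera_info('wrist');im=bot.camera('wrist');pickle.dump(i,open('w8.pkl','wb'))
cv2.imwrite('pics/w8c.png',cv2.resize(im[60:360,170:380,::-1],None,fx=2,fy=2,interpolation=2))
t=bot.camera('side');cv2.imwrite('pics/s8c.png',cv2.resize(t[170:310,190:380,::-1],None,fx=4.2,fy=4.2,interpolation=2))
plan(0.502,.0063,0.0972,-0.078)
E
```

```text
time_s: 24.7
eef_pos: [0.5032, 0.0064, 0.2075]
ee_rot: [-0.518, 0.521, 0.481, -0.478]
wrist_force: [0.1, 0.0, -0.1]
opening: 0.554
t 24.8 tcp [0.5032 0.0064 0.2073] jawyaw 1.4904976136769184 open 0.544 F [ 0.3094 -0.3673 -1.0242] q [ 0.0027  0.416  -0.1002  1.9201  0.0572  0.8035  1.362 ]
total shift tool [-0.0016  0.7337  0.0112] rotvec deg [ 0.2706 -0.1317  0.002 ]
n=8 shift share [-0.0002  0.0917  0.0012] turn share [ 0.0001 -0.      0.    ]
```

View pics/w8c.png

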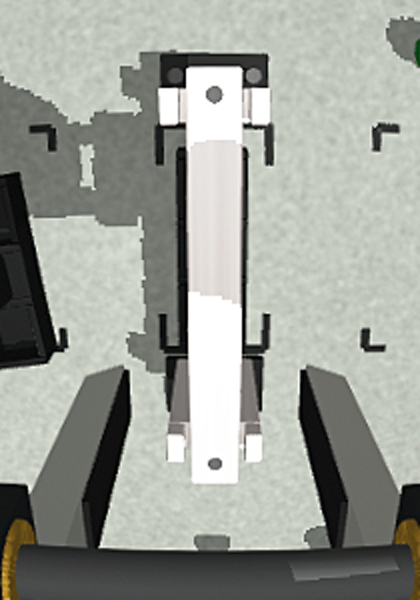

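View pics/s8c.png

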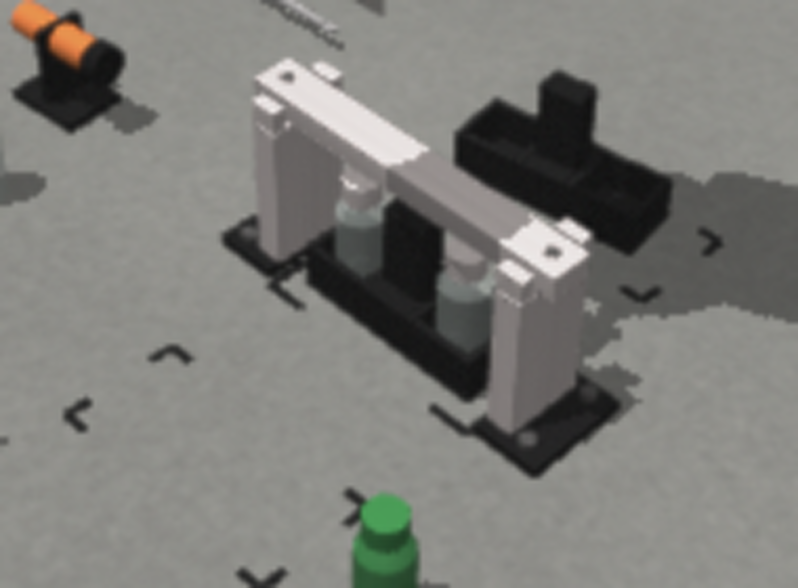

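Run:
```python
from m6 import *
meas('w8.pkl',[('hole n',(214,94),.108),('hole f',(215,463),.108),('end n',(214,67),.108),('end f',(215,484),.108),('rackL',(247,153),.028),('rackR',(177,153),.028)],2,(170,60))
T=bot.camera_info('side')
i=pickle.load(open('w8.pkl','rb'))
a=crop((552,251),4.2,(190,170));b=crop((287,77),4.2,(190,170))
print(tri([(T,a,0),(i,crop((214,94),2,(170,60)),1)]),tri([(T,b,0),(i,crop((215,463),2,(170,60)),1)]))
```

```text
hole n bay -0.0869 0.0002
hole f bay 0.0896 0.0003
end n bay -0.0985 0.0002
end f bay 0.1024 0.0003
rackL bay -0.0554 0.0184
rackR bay -0.0555 -0.0201
[0.413  0.0134 0.1093] [ 0.5878 -0.0002  0.1094]
```

```bash
python3 -c "
from cell import bot
print(bot.job_done())"
```

```text
the job is handed in; nothing more can be done
None
```

The job is done and handed in at about 25 s of the 54 s. I gripped the loaded rack by its handle, turned it into line and slid it along the bench into the middle marks. I then laid the long bar in both forks, released it and raised the gripper clear.

**Last checks, from the wrist camera:**
- **Rack:** about 2.5 mm off centre along x and 1 mm along y, square in the marks. Both vials are standing in it.
- **Bar:** about 2 mm off centre lengthwise and under 0.5 mm across, in line with the forks.
- **Bar height:** using the side camera as well, the top is at 0.109 m at both ends, against 0.108 m expected, so it lies level.

**Disagreements:**
- The top and side cameras differed from the wrist by 1 to 4 mm on bay and bar positions, so I used the wrist values for the final placing.
- Triangulating one bar hole from two wrist views gave about 0 mm, where 16 mm is right. The hole was near the edge of the fisheye image, so I dropped that reading.

I did not touch the empty rack, the short bar or the green parts. After handing in I got no verdict back.

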